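Cock the follower of the empty card dispenser for refilling

ROBOT

A 6-joint arm with a two-finger parallel gripper is mounted at the origin on a cart in front of the work surface, level with it; the furniture and walls round the work are solid. World frame = base frame: x ahead of the robot, y to its left, z up, the work surface at z = 0. Lengths are in m, angles in degrees, forces in N, time in s.
With the tool pointing down it reaches from about 0.3 to 0.75 m from the base axis. Payload 8.5 kg.
Tool frame: the origin (TCP) lies on the centre line of the jaws, within the pads' length; the fingertips stand 25 mm ahead of it and the grasp point (between the pads) lies 6 mm ahead of it; z points along the fingers, y is the line along which they close (so a half turn about z gives the same grasp; the last joint's range is limited). The gripper opens to 85 mm and grips with 20 to 120 N. Pads are 22 mm wide; open, the fingers measure 114 mm over their backs; the gripper's body (76 mm by 85 mm) begins 54 mm behind the grasp point. The pads swing forward as they close: fully open they stand 13 mm farther back than shut.
Start: joints at [-76.45, 21.807, 74.336, -0, 83.858, -12.336], TCP at [0.24, -0.495, 0.256] pointing down, gripper open.
Joint ranges: [-178.18, 178.18], [-50.72, 133.34], [12.68, 142.11], [-81.47, 261.47], [9.98, 163.14], [-165.26, 165.26]. Speed limits (degrees/s): [136.94, 136.94, 180, 180, 180, 180].

INTERFACE

Orientations are given as a 3x3 rotation matrix whose columns are the frame's x, y, z axes.
In Python, from rig import telemetry, optics, env gives the robot as it stands.
- The arm moves only by the tool send_rows, never from a script. Its argument "deltas" is a list that holds one entry, the list of rows, each a list of 7 numbers: the shift along the tool's x, y, z in m, then the turn, a rotation vector about the tool's x, y, z in rad, then the opening, from -1 (shut) to 1 (fully open), so that 0 is half open. In form: [[[x, y, z, ax, ay, az, grip], ...]]. A call has 1 to 12 rows; each row shifts and turns the commanded pose from where the row before left it, along the tool's axes as they then stand; what a row does not reach is not made up. A row lasts 1/8 s, in which the tool goes at most 62.5 mm and 10.7 degrees, less where a joint would pass 70% of its speed; a pose out of reach is approached as far as the arm can. A call is refused whole if a number of a shift passes 0.0625 or a number of a turn 0.188, either way. A call with a gripper value outside its range is refused whole. The fingers move at their own pace and stop on an object; "squeeze" is the grip in N (left out, the last holds). Time passes only in rows, so rows that do not move let the fingers close. It gives the time, the measured TCP pose, the force, the opening and the grip force at its end, in the units of the state.
- telemetry.observe(): the state, without advancing time (a new reading comes with each control period).
- optics.get_image(name): name is "scene" or "top"; returns a dict with "image" (400x640x3 uint8, red, green, blue), "range_z" (400x640 float32, m along the optical axis (not along the pixel's ray), 0 where there is no reading), "K" (3x3 intrinsics, pixels), "rvec" (rotation vector, rad) and "tvec" (3), from world to camera coordinates, as OpenCV has them. Camera axes: x right, y down, z forward; pixel columns grow to the right and rows downward; lengths in m; the calibration is good to about 2 mm. A picture is of the moment at which its call begins.
- env.close_job(): hands the job in; it is judged then, once.
The state is a dict: "time_s": time; "q": joint angles; "qvel": joint speeds; "joint_efforts": joint torques, N m; "position": TCP position; "tool_rot": TCP orientation; "ft_force": force on the tool from outside, world axes, zero at the start; "wrist_torque": the same for the moment, N m; "grip_width": finger opening in m; "gripper_force": force on a finger pad.
Only numpy, scipy, OpenCV 4.12 (cv2) and the standard library are available. Lean on these libraries where they do the work, as an engineer would, in place of code of your own. Each camera call takes 0.05 s, during which the arm holds its last target. There are 200 camera calls.

TASK

Make the empty business-card dispenser (the one with the orange tab) ready for refilling: push its sprung follower back by the orange tab until it is well past the brass stop pin, then let it go so that it comes forward again and is caught behind the pin, at mid travel. Only push the front of the tab with the fingertips, do not grip it, do not ram it hard against its rear stop, and take the hand clear at the end. Leave the full dispenser with the blue tab and the loose things on the desk alone.

Things in the scene. Friction and masses are not known exactly. Their poses are not given: they have to be found in the camera images.
- empty: Empty card dispenser, fixed to the desk: tray 190 (x) x 106 (y) mm, rails and front lip 34 mm high. Origin: centre of its underside, on the desk. Its +x points to the rear, away from the robot (yaw at most 0.4 rad): the way to push. In it stands the follower, an upright plate 86 mm wide, 8 mm thick (x), 102 mm high; its top part, from 61 mm up, is the orange tab. All else is under 50 mm high.
- empty_follower (a joint): Follower's travel along the dispenser's +x, m: 0 forward (start, held by its spring), 0.075 rear stop. Spring force forward 4 N at 0, 7 N at the rear; damping 25 N s/m. Going back it rides over the stop pin (0.004 to 0.040); once past 0.042 and let go, it comes forward and stops against the pin at about 0.040. Let go sooner, it returns to 0.
- empty_push (a point): Middle of the front face of the orange tab, where to push, 82 mm above the desk; moves with the follower. The face is upright, 76 mm wide, and can be reached from above; the front of the tray before it is 34 mm high.
- empty_follower_back: The rear half (4 mm) of the follower plate and tab, grey; origin on the desk level below the middle of the plate. Not to be touched: the follower is not to be gripped or held from behind.
- empty_pin (a joint): Brass stop pin, 8 mm thick, in the top of the right-hand (-y) rail, 38 mm before the dispenser's centre: 0 when up (10 mm above the rail), up to 0.011 when pressed down in m. Light spring (1 to 2.5 N); the follower pushes it down as it passes and it comes up by itself.
- full: The other dispenser, same shape and size, fixed, with a blue tab at the rear of a stack of white cards (top of the stack 63 mm above the desk). Origin: centre of its underside. The two dispensers may change places. To be left alone.
- full_follower (a joint): Travel of the blue-tabbed follower of the full dispenser in m: 0 resting against the cards, grows when pushed back.
- stamp: Rubber stamp with wooden handle, loose, 28x52x74 mm, origin centre of its underside. Bystander.
- notes: Pad of yellow sticky notes, loose, 76x76x16 mm, origin centre of its underside. Bystander.
- clip_box: Small clear open box of paper clips, loose, 38x56x16 mm, origin centre of its underside. Bystander.
- usb_stick: Blue memory stick, loose, 17x52x8 mm, origin centre of its underside. Bystander.

How it is judged:
By the outcome, as a careful person would: the job done as asked, in the order asked, and still so for the second after the job is handed in, with the robot touching nothing.
It also fails if it takes over 40 s, if anything falls off the work surface, if the arm or the gripper's body presses on something with over 40 N, if the wrist force passes 120 N, or if a joint passes its speed limit or range.

## Working session

There is one attempt and no reset: what is moved stays moved. The work goes in short steps, Python scripts to look and compute and a tool call to move; the robot and the scene stay as the last step left them, time stands still between calls to the robot, and variables do not carry over. Pictures are saved under pics/ and viewed, at most 10 in all, crops included, and the job is handed in when it is done.

Besides the shell and the picture viewer there is one more tool, called after "Request:" as name([rows], argument=value, ...), one row to a line, values as JSON. send_rows: Moves the arm, as the interface text tells. Its arguments: {"type":"object","properties":{"deltas":{"type":"array"},"squeeze":{"type":"number"}},"required":["deltas"]}

```bash
mkdir -p pics
cat > h.py <<'E'
import numpy as np, cv2
from rig import telemetry, optics, env
def grab(n):
    d=optics.get_image(n); R=cv2.Rodrigues(np.array(d["rvec"],float))[0]
    z=d["range_z"]; v,u=np.mgrid[:400,:640]
    K=d["K"]; c=np.stack([(u-K[0][2])/K[0][0]*z,(v-K[1][2])/K[1][1]*z,z],-1)
    P=(c-np.ravel(d["tvec"]))@R
    return d["image"],P,z
def save(n,im): cv2.imwrite(n,cv2.cvtColor(im,cv2.COLOR_RGB2BGR))
E
python3 - <<'E'
from h import *
ims=[]
for n in("top","scene"):
    im,P,z=grab(n); ims.append(im)
    hsv=cv2.cvtColor(im,cv2.COLOR_RGB2HSV)
    m=(hsv[...,0]>4)&(hsv[...,0]<18)&(hsv[...,1]>170)&(hsv[...,2]>120)&(z>0)&(P[...,2]>.055)&(P[...,2]<.11)
    p=P[m]; print(n,m.sum())
    if len(p):
        print(p.min(0),p.max(0),np.median(p,0)); t=p[p[:,2]>.098]
        if len(t): print('top',len(t),t.mean(0),cv2.minAreaRect((t[:,:2]*1000).astype(np.float32)))
    save(f"pics/{n}0.png",im)
s=telemetry.observe(); print(s["position"],s["tool_rot"],s["ft_force"])
E
```

```text
top 91
[ 0.48092863 -0.32971471  0.06071436] [0.97896826 0.43881525 0.10912775] [0.49666766 0.41764586 0.07484597]
top 24 [0.48789871 0.18612845 0.10355021] ((487.535400390625, 182.0694122314453), (62.97684097290039, 3.6562907695770264), 81.955322265625)
scene 326
[0.47902017 0.14687922 0.06120283] [0.49412339 0.22270032 0.10122415] [0.48636841 0.18512417 0.08133376]
top 21 [0.48735325 0.19110006 0.09934765] ((487.4909362792969, 186.13621520996094), (73.0702896118164, 5.658458232879639), 81.77528381347656)
[ 0.24006084 -0.49459645  0.25576652] [[ 8.99678603e-01  4.36552772e-01 -2.98333805e-04]
 [ 4.36552779e-01 -8.99677747e-01  1.27391069e-03]
 [ 2.87724958e-04 -1.27634864e-03 -9.99999144e-01]] [-0.24408591  0.00607793 -0.5228965 ]
```

View pics/top0.png

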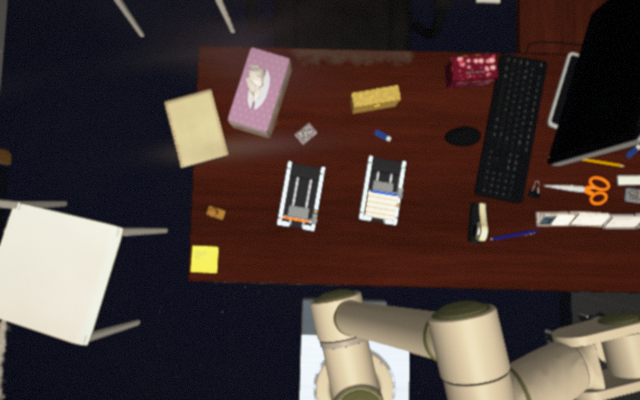

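View pics/scene0.png

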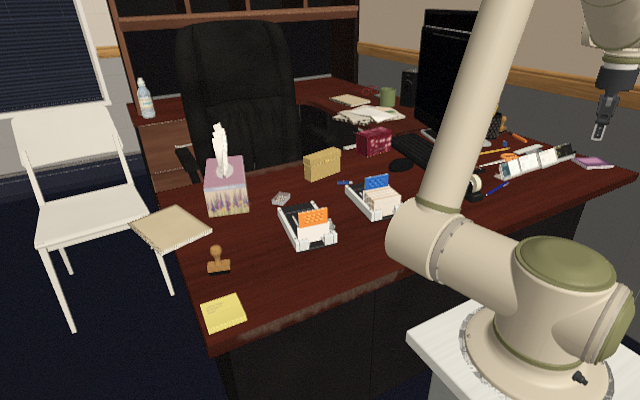

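The empty dispenser is the left one: orange tab at scene (313,217) and top (297,219). The blue one is to its right, at scene (376,182). The tray leans to a yaw of about -8°. Next I'll fit the tab face and work out the approach.

Run:
```python
from h import *
im,P,z=grab("scene")
hsv=cv2.cvtColor(im,cv2.COLOR_RGB2HSV)
m=(hsv[...,0]>4)&(hsv[...,0]<18)&(hsv[...,1]>170)&(hsv[...,2]>120)&(z>0)&(P[...,2]>.063)&(P[...,2]<.097)&(P[...,0]<.55)&(P[...,1]>.1)&(P[...,1]<.27)
p=P[m]; a,b=np.polyfit(p[:,1],p[:,0],1); yaw=np.arctan(-a)
print(len(p),'yaw',np.degrees(yaw),'resid',np.std(p[:,0]-a*p[:,1]-b))
yc=(p[:,1].min()+p[:,1].max())/2; c=np.array([a*yc+b,yc,.082]); print('face',c)
# rail direction check
for lo in(.03,):
  q=P[(P[...,2]>.028)&(P[...,2]<.04)&(P[...,0]>.4)&(P[...,0]<.75)&(P[...,1]>.08)&(P[...,1]<.28)&(hsv[...,1]<60)]
  print(len(q),q.min(0),q.max(0),cv2.minAreaRect((q[:,:2]*1000).astype(np.float32)))
d=np.array([np.cos(yaw),np.sin(yaw),0])
s=telemetry.observe();R=np.array(s["tool_rot"]);pos=np.array(s["position"])
pre=c-.055*d; pre[2]=.2; print('pre',pre,'tool shift',R.T@(pre-pos),'turn z',np.radians(25.88)-yaw)
```

```text
284 yaw -8.223044917775336 resid 0.0013824311859551024
face [0.48632616 0.18433504 0.082     ]
669 [0.45649378 0.10784441 0.028041  ] [0.73752057 0.27653519 0.03999605] ((600.576904296875, 180.6530303955078), (296.51904296875, 154.48048400878906), 7.479482173919678)
pre [0.43189163 0.19220152 0.2       ] tool shift [ 0.47241353 -0.53411164  0.05652171] turn z 0.5952104187706985
```

Request:
send_rows([
  [[0.03,-0.034,0,0,0,0,-1],[0.03,-0.034,0,0,0,0,-1],[0.03,-0.034,0,0,0,0,-1],[0.03,-0.034,0,0,0,0,-1],[0.03,-0.034,0,0,0,0,-1],[0.03,-0.034,0,0,0,0,-1],[0.03,-0.034,0,0,0,0,-1],[0.03,-0.034,0,0,0,0,-1],[0.03,-0.034,0,0,0,0,-1],[0.03,-0.034,0,0,0,0,-1],[0.03,-0.034,0,0,0,0,-1],[0.03,-0.034,0,0,0,0,-1]],
], squeeze=20)

```text
time_s: 1.65
position: [0.386, 0.031, 0.2563]
tool_rot: [[0.9, 0.437, 0.0], [0.437, -0.9, -0.0], [0.0, 0.0, -1.0]]
ft_force: [0.8, -0.8, -0.7]
grip_width: -0.0002
gripper_force: 0.0
```

Request:
send_rows([
  [[0.028,-0.0315,0,0,0,0,-1],[0.028,-0.0315,0,0,0,0,-1],[0.028,-0.0315,0,0,0,0,-1],[0.028,-0.0315,0,0,0,0,-1],[0,0,0,0,0,0.1,-1],[0,0,0,0,0,0.1,-1],[0,0,0,0,0,0.1,-1],[0,0,0,0,0,0.1,-1],[0,0,0,0,0,0.1,-1],[0,0,0,0,0,0.095,-1],[0,0,0,0,0,0,-1],[0,0,0,0,0,0,-1]],
])

```text
time_s: 3.15
position: [0.4316, 0.1917, 0.2562]
tool_rot: [[0.99, -0.141, -0.0], [-0.141, -0.99, -0.0], [-0.0, 0.0, -1.0]]
ft_force: [0.0, -0.6, 0.3]
grip_width: 0.0002
gripper_force: 0.0
```

Request:
send_rows([
  [[0,0,0.027,0,0,0,-1],[0,0,0.027,0,0,0,-1],[0,0,0.027,0,0,0,-1],[0,0,0.027,0,0,0,-1],[0,0,0.027,0,0,0,-1],[0,0,0.026,0,0,0,-1],[0,0,0,0,0,0,-1],[0,0,0,0,0,0,-1]],
])

```text
time_s: 4.15
position: [0.4321, 0.1918, 0.0962]
tool_rot: [[0.99, -0.142, 0.001], [-0.142, -0.99, 0.0], [0.001, -0.0, -1.0]]
ft_force: [-0.8, 0.6, 0.6]
grip_width: -0.0002
gripper_force: 0.0
```

Run:
```python
from h import *
im,P,z=grab("scene"); save("pics/s1.png",cv2.resize(im[150:290,220:440],None,fx=3.6,fy=3.6,interpolation=cv2.INTER_CUBIC))
s=telemetry.observe(); print(s["position"],s["ft_force"])
```

```text
[0.43215418 0.19181392 0.09635838] [ 1.03902179  0.07093541 -0.22667676]
```

View pics/s1.png

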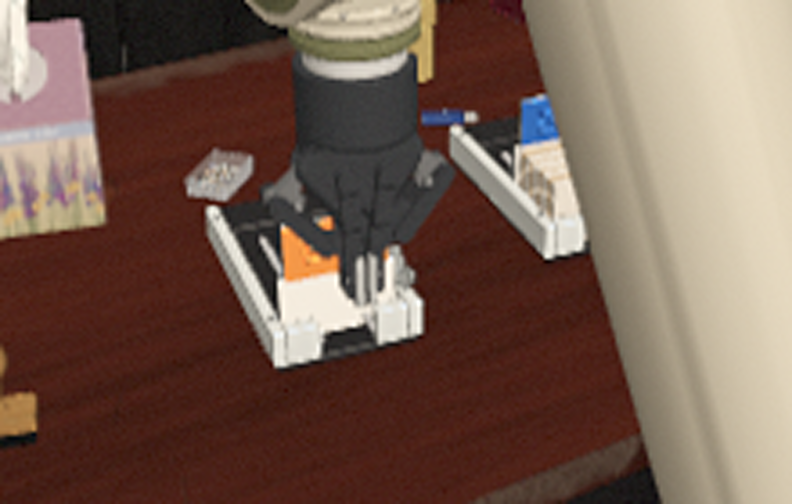

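The shut fingertips stand in front of the orange tab (crop around 365,275), low enough and clear of the lip. Next I approach and push part of the way.

Request:
send_rows([
  [[0.012,0,0,0,0,0,-1],[0.012,0,0,0,0,0,-1],[0.012,0,0,0,0,0,-1],[0.004,0,0,0,0,0,-1],[0.004,0,0,0,0,0,-1],[0.004,0,0,0,0,0,-1],[0.004,0,0,0,0,0,-1],[0.004,0,0,0,0,0,-1],[0.004,0,0,0,0,0,-1],[0.004,0,0,0,0,0,-1],[0.004,0,0,0,0,0,-1],[0,0,0,0,0,0,-1]],
])

```text
time_s: 5.7
position: [0.498, 0.1821, 0.0952]
tool_rot: [[0.99, -0.142, -0.003], [-0.142, -0.99, -0.0], [-0.002, 0.0, -1.0]]
ft_force: [-5.8, 0.1, 4.3]
grip_width: -0.0002
gripper_force: 3.0
```

```bash
cat > t.py <<'E'
from h import *
import sys
im,P,z=grab("scene"); hsv=cv2.cvtColor(im,cv2.COLOR_RGB2HSV)
m=(hsv[...,0]>4)&(hsv[...,0]<18)&(hsv[...,1]>170)&(hsv[...,2]>100)&(z>0)&(P[...,2]>.063)&(P[...,2]<.097)&(P[...,0]>.45)&(P[...,0]<.62)&(P[...,1]>.1)&(P[...,1]<.27)
p=P[m]; d=np.array([np.cos(.1435),-np.sin(.1435)]); t=(p[:,:2]-[.4863,.1843])@d
print(len(p),'travel',np.median(t),t.std()); s=telemetry.observe(); print(s["time_s"],s["position"],s["ft_force"],'tcp-face0',(np.array(s["position"])[:2]-[.4863,.1843])@d)
save(sys.argv[1],cv2.resize(im[150:290,220:440],None,fx=3.6,fy=3.6,interpolation=cv2.INTER_CUBIC))
E
python3 t.py pics/s2.png
```

```text
189 travel 0.021826425272148373 0.0026602720268579746
5.75 [0.49794172 0.18207039 0.0952058 ] [-4.88450655  0.15951586  3.19138743] tcp-face0 0.011840911666576057
```

Request:
send_rows([
  [[0.004,0,0,0,0,0,-1],[0.004,0,0,0,0,0,-1],[0.004,0,0,0,0,0,-1],[0.004,0,0,0,0,0,-1],[0.004,0,0,0,0,0,-1],[0.004,0,0,0,0,0,-1],[0.004,0,0,0,0,0,-1],[0.004,0,0,0,0,0,-1],[0.004,0,0,0,0,0,-1],[0,0,0,0,0,0,-1],[0,0,0,0,0,0,-1]],
])

```text
time_s: 7.12
position: [0.5335, 0.1769, 0.0952]
tool_rot: [[0.99, -0.142, -0.003], [-0.142, -0.99, -0.0], [-0.003, 0.001, -1.0]]
ft_force: [-5.8, -0.4, 3.0]
grip_width: -0.0002
gripper_force: 3.1
```

```bash
python3 t.py pics/s3.png
```

```text
174 travel 0.05763971930160125 0.002642722801538117
7.175 [0.53345126 0.176888   0.09522026] [-5.60642301  0.42816936  3.16215353] tcp-face0 0.047726592955764646
```

View pics/s3.png

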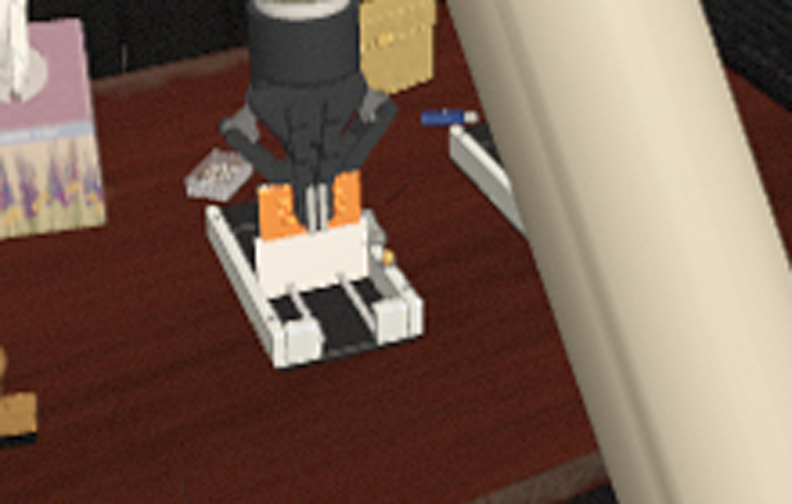

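The follower is at about 58 mm of travel. The brass pin is up again in front of it (crop 387,257). Next I back off gently so that it settles on the pin.

Request:
send_rows([
  [[-0.004,0,0,0,0,0,-1],[-0.004,0,0,0,0,0,-1],[-0.004,0,0,0,0,0,-1],[-0.004,0,0,0,0,0,-1],[-0.004,0,0,0,0,0,-1],[-0.004,0,0,0,0,0,-1],[-0.01,0,0,0,0,0,-1],[-0.015,0,0,0,0,0,-1],[-0.015,0,0,0,0,0,-1],[0,0,0,0,0,0,-1]],
])

```text
time_s: 8.43
position: [0.47, 0.1863, 0.0955]
tool_rot: [[0.99, -0.142, -0.001], [-0.142, -0.99, -0.0], [-0.0, 0.0, -1.0]]
ft_force: [0.5, -0.3, -0.2]
grip_width: 0.0002
gripper_force: 0.0
```

Request:
send_rows([
  [[0,0,-0.015,0,0,0,-1],[0,0,-0.03,0,0,0,-1],[0,0,-0.03,0,0,0,-1],[0,0,-0.03,0,0,0,-1],[0,0,-0.03,0,0,0,-1],[-0.02,0,-0.02,0,0,0,-1],[0,0,0,0,0,0,-1],[0,0,0,0,0,0,-1]],
])

```text
time_s: 9.43
position: [0.4517, 0.1887, 0.2496]
tool_rot: [[0.99, -0.143, -0.001], [-0.143, -0.99, -0.0], [-0.001, 0.0, -1.0]]
ft_force: [0.2, 0.3, -0.3]
grip_width: 0.0
gripper_force: 0.0
```

```bash
python3 t.py pics/s4.png
```

```text
274 travel 0.039563661320071934 0.0014392952672003132
9.475 [0.45171905 0.18867686 0.24939451] [-2.29655091e-01  1.16632752e+00 -1.04106538e-03] tcp-face0 -0.03485143491831149
```

View pics/s4.png

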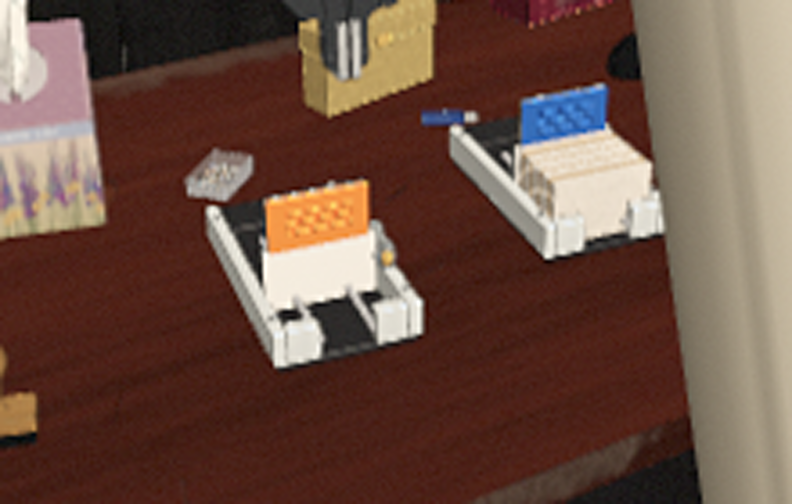

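The orange-tab follower now rests behind the brass pin (crop 387,257) at about 40 mm of travel. The hand is clear and nothing else has moved.

```bash
python3 -c "
from rig import env
print(env.close_job())"
```

```text
the job is handed in; nothing more can be done
None
```

The empty dispenser's follower was pushed to about 58 mm of travel and let go; it is caught behind the brass pin at about 40 mm, with the hand clear and the job handed in (no verdict shown).

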